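# Set the torch angle on the light-experiment stand

### The arm

A 6-joint arm with a two-finger parallel gripper is mounted at the origin on the work surface. World frame = base frame: x ahead of the robot, y to its left, z up, the work surface at z = 0. Lengths are in mm, angles in rad, forces in N, time in s.
With the tool pointing down it reaches from about 300 to 850 mm from the base axis. Payload 5.4 kg.
Tool frame: the origin (TCP) lies at the centre of the arm's flange, where the gripper is bolted on; the fingertips stand 173 mm ahead of it and the grasp point (between the pads) lies 155 mm ahead of it; z points along the fingers, y is the line along which they close (so a half turn about z gives the same grasp; the last joint's range is limited). The gripper opens to 85 mm and grips with 20 to 120 N. Pads are 22 mm wide; open, the fingers measure 114 mm over their backs; the gripper's body (76 mm by 85 mm) begins 54 mm behind the grasp point. The pads swing forward as they close: fully open they stand 13 mm farther back than shut.
Start: joints at [-1.338, 0.158, 1.597, -0, 1.386, -0.21], TCP at [246.346, -519.539, 404.699] pointing down, gripper open.
Joint ranges: [-2.91, 2.91], [-0.94, 2.29], [0.18, 2.7], [-1.29, 4.43], [0.17, 2.64], [-3, 3]. Speed limits (rad/s): [2.57, 2.57, 3.14, 3.14, 3.14, 3.14].

### API

Orientations are given as a unit quaternion [w, x, y, z].
In Python, from rig import bot, grab_frame, calibration, cut_out, place_of gives the robot as it stands.
- The arm moves only by the shell command python3 -m creep 'ROWS' [OPENING] [FORCE]. ROWS is a JSON object of lists of equal length, an entry for each row: "xyz": the shift along the tool's x, y, z in mm, a list of three; "spin": the turn about the tool's z in degrees. A call has 1 to 10 rows; each row is the pose to reach, as a shift and turn from the pose commanded when the call began, along the tool's axes at that moment; what a row does not reach only later rows make up. A row lasts 1/12 s, in which the tool goes at most 41.7 mm and 7.16 degrees, less where a joint would pass 70% of its speed; a pose out of reach is approached as far as the arm can. A call with a gripper value outside its range is refused whole. OPENING is the finger opening in mm, from 0 to 85.4, set as the call begins (- or left out, the last holds). The fingers move at their own pace and stop on an object; FORCE is the grip in N (left out, the last holds). Time passes only in rows, so rows that repeat a pose let the fingers close. It gives the time, the measured TCP pose, the force, the opening and the grip force at its end, in the units of the state.
- bot.get_obs(): the state, without advancing time (a new reading comes with each control period).
- grab_frame(name): name is "scene" or "side" or "wrist"; returns the picture (384x512x3 uint8, blue, green, red); there is no depth.
- calibration(name): a dict with "intrinsics" (3x3 intrinsics, pixels), "k1" (the pictures are not rectified: a ray, as slopes to the right and down, at radius r is drawn at 1 + k1 r^2 times it, then the intrinsics apply), "cam_to_world" (4x4, takes a point from camera to world coordinates); the wrist camera has in their place "hand_eye" (4x4, takes a point from camera to tool coordinates, whose origin is the TCP and whose axes are the flange's). Camera axes: x right, y up, looking along -z (the intrinsics and any distortion apply to the point x, -y, -z); pixel columns grow to the right and rows downward; lengths in mm; the calibration is good to about 2 mm. A picture is of the moment at which its call begins: read the wrist's pose just before it. calibration takes no time and is no camera call.
- bot.finish_job(): hands the job in; it is judged then, once.
Trained networks look in the newest picture that a camera, given by its name, has taken for a name from the list of things; names that differ only in an ending like _2 or _b are one class to them, and where a whole thing is asked for, a point or a joint stands for the part that bears it (a point fixed in the world has none). Each returns a list of dicts, best first, with "p" (0 to 1); they miss things now and then, are a little off and sometimes report something else, mostly with a low value. They report only what shows in the picture. A call takes as long as a camera call. They do not tell look-alikes from the thing itself.
- cut_out(label, camera): "mask" (384x512 bool, what is visible of it).
- place_of(label, camera): "location" ([x, y, z] in mm, in the coordinates of the camera as it stood for that picture, good to about 4 mm: a listed point, or the origin of a listed thing).
The state is a dict: "clock": time; "qpos": joint angles; "joint_vel": joint speeds; "joint_efforts": joint torques, N m; "tcp_pos": TCP position; "eef_rot": TCP orientation; "contact_force": force on the tool from outside, world axes, zero at the start; "ft_torque": the same for the moment, N m; "width": opening from 0.0 (shut) to 1.0 (fully open); "grip_force": force on a finger pad.
Only numpy, scipy, OpenCV 4.12 (cv2) and the standard library are available. Lean on these libraries where they do the work, as an engineer would, in place of code of your own. Each camera call takes 0.05 s, during which the arm holds its last target. There are 200 camera calls.

### The job

Close up the torch stand on the school desk: slide the loose wooden block with the rounded rail on top until it sits flush and square against the fixed plain block beyond it. Then pick up the torch's angle gauge by its top handle, rest the middle of its foot on the rail, and rock it there until the swinging pointer comes to rest over the small clip on its scale. Finish while still holding the gauge like that, steady in the gripper with its foot on the rail and clear of the fixed block and the desk, the two blocks still together, and leave the other things on the desk where they are.

Things in the scene. Friction and masses are not known exactly. Their poses are not given: they have to be found in the camera images.
- stop_face (a point): The fixed plain wooden block, 60 (x) x 90 (y) x 40 (z) mm, screwed to the desk, turned by up to 0.3 rad. This point is the centre of its face towards the robot, 20 mm above the desk; its x axis points into the block, away from the robot, so the block's centre lies 30 mm along +x; z is up.
- stud_centre (a point): The loose wooden block, 80 (x) x 56 (y) x 40 (z) mm, about 0.45 kg, with a rounded rail 24 mm wide along the middle of its top, along x over its whole length. This point is the centre of the block without the rail, 20 mm above the desk. Its +x end faces the fixed block across a gap of 25 to 50 mm at the start.
- stud_face (a point): Centre of the loose block's +x end face, 40 mm along its +x from stud_centre, 20 mm above the desk; it is to meet the fixed block's face. Same axes as the loose block.
- rail_top (a point): Middle of the top of the rail on the loose block, 60 mm above the desk, 40 mm above stud_centre. The rail's top is half-round, radius 12 mm, its axis 48 mm above the desk. x runs along the rail; same axes as the loose block.
- gauge_handle (a point): Centre of the angle gauge's handle, a dark wooden block 18 (x) x 44 (y) x 38 (z) mm on top of the gauge, 112 to 150 mm above its underside, to be gripped from above across x. Axes of the gauge: x out of its dial, z up. At the start it stands upright left or right of the blocks, the dial facing away from the robot, turned by up to 0.35 rad.
- gauge_foot (a point): Middle of the flat underside of the gauge, at (-8, 0, -131) mm from gauge_handle in the gauge's axes. The gauge is loose, about 0.35 kg: foot 44 (x) x 100 (y) x 10 mm, on it a white dial case 100 mm wide, 16 mm deep, up to 112 mm high, and behind the case (-x), 60 mm up, a black torch 29 mm thick, 128 mm long along y, lens to +y.
- pointer (a joint): The gauge's black pendulum needle behind glazing, pivot 98 mm above the underside, 68 mm long; it hangs by gravity and swings about a second after a movement. Rad about the gauge's x axis: 0 along the gauge's -z, positive with the tip towards +y. Tilting the gauge by a about its own +x changes it by -a: lowering the lens (+y) end makes it positive.
- mark (a joint): The clip on the scale: a dark steel tab 10 mm wide with a thin white line down its middle, outside the tick marks, 67 to 79 mm from the pivot. Rad, same measure as the pointer: the pointer is on the clip when the two values are equal. Set at the start between 0.17 and 0.42 (on the gauge's +y side); it stays put and nothing can reach it behind the glazing.
- pointer_tip (a point): Tip of the pointer, 68 mm from its pivot.
- mark_tip (a point): The point on the clip's middle line where the pointer's tip must come to rest.
Things that resemble listed ones, but are neither listed nor needed, are in the scene too. What is shaped like the part that bears stud_centre but blue or purple is not meant. What is shaped like the part that bears gauge_handle but green is not meant.

How it is judged (in metres and radians):
On the way, in this order (a step that is already met when the one before it is completed fails the run):
1. the railed block is flush and square against the fixed block, with the gauge not yet lifted (x of stud_face in the frame of stop_face above -0.004 m and angle between the x axis of stud_face and the x axis of stop_face, either way round below 0.06 rad and y of stud_face in the frame of stop_face between -0.03 and 0.03 m and height (world z) of stud below 0.005 m and height (world z) of gauge_foot below 0.02 m), for 0.2 s.
2. the gauge's foot rests on the rail (contact force between gauge and stud above 0.3 N and y of gauge_foot in the frame of rail_top between -0.02 and 0.02 m and x of gauge_foot in the frame of rail_top between -0.03 and 0.03 m and height (world z) of gauge_foot above 0.045 m), for 0.1 s.
At the end, for the whole second after the job is handed in: Fingers hold the gauge (over 2 N); mid-foot on the rail (over 0.3 N, within 20 mm across, 30 mm along), clear of desk and fixed block; pointer tip still and within 5 mm of the clip's line; railed block flush (gap under 4 mm, 0.06 rad, 30 mm sideways), on the desk, all steady (all of step 2 and x of stud_face in the frame of stop_face above -0.004 m and angle between the x axis of stud_face and the x axis of stop_face, either way round below 0.06 rad and y of stud_face in the frame of stop_face between -0.03 and 0.03 m and height (world z) of stud below 0.005 m and distance between pointer_tip and mark_tip below 0.005 m and velocity of joint pointer between -0.3 and 0.3 rad/s and contact force between the fingers and gauge above 2 N and contact force between gauge and stop below 0.1 N and linear speed of gauge below 0.02 m/s and linear speed of stud below 0.01 m/s); the arm keeps its last pose, push and grip.
It fails at once if another thing on the desk was moved by over 30 mm (distance of any of pencil_pot, glue_stick, highlighter, ruler, eraser, sharpener from where it was at the start of the episode above 0.03 m).
It also fails if it takes over 58 s, if anything falls off the work surface, if the arm or the gripper's body presses on something with over 40 N, if the wrist force passes 120 N, or if a joint passes its speed limit or range.

## Working session

There is one attempt and no reset: what is moved stays moved. The work goes in short steps, Python scripts to look and compute and a shell command to move; the robot and the scene stay as the last step left them, time stands still between calls to the robot, and variables do not carry over. Pictures are saved under pics/ and viewed, at most 10 in all, crops included, and the job is handed in when it is done.

```bash
mkdir -p pics; ls
cat > h.py <<'E'
from rig import bot, grab_frame, calibration, cut_out, place_of
import numpy as np, cv2
from scipy.spatial.transform import Rotation as R
def tcp(o=None):
    o=o or bot.get_obs(); q=o['eef_rot']; T=np.eye(4)
    T[:3,:3]=R.from_quat([q[1],q[2],q[3],q[0]]).as_matrix(); T[:3,3]=o['tcp_pos']; return T
def c2w(cam):
    c=calibration(cam)
    return np.array(c['cam_to_world']) if 'cam_to_world' in c else tcp()@np.array(c['hand_eye'])
def toworld(p,T): return (T@np.r_[p,1])[:3]
def project(P,cam,T):
    c=calibration(cam); p=(np.linalg.inv(T)@np.c_[np.atleast_2d(P),np.ones(len(np.atleast_2d(P)))].T)[:3]
    s=np.array([p[0]/-p[2],-p[1]/-p[2]]); s=s*(1+c['k1']*(s**2).sum(0)); K=np.array(c['intrinsics'])
    return (K@np.vstack([s,np.ones(s.shape[1])]))[:2].T
def ray(uv,cam,T):
    c=calibration(cam);K=np.array(c['intrinsics'])
    d=np.linalg.inv(K)@np.r_[uv,1]; d=d[:2]; s=d.copy()
    for _ in range(20): s=d/(1+c['k1']*(s@s))
    return T[:3,3], T[:3,:3]@np.array([s[0],-s[1],-1])
def onplane(uv,z,cam,T):
    o,d=ray(uv,cam,T); return o+d*(z-o[2])/d[2]
E
python3 - <<'E'
from h import *
o=bot.get_obs(); print({k:np.round(v,3).tolist() for k,v in o.items()})
ims=[]
for cam in ['scene','side','wrist']:
    T=c2w(cam); im=grab_frame(cam); cv2.imwrite(f'pics/{cam}0.png',im)
    for l in ['stop_face','stud_centre','stud_face','rail_top','gauge_handle','gauge_foot','pointer_tip','mark_tip']:
        for r in place_of(l,cam)[:3]:
            if r['p']>.2:
                w=toworld(r['location'],T); print(cam,l,round(r['p'],2),w.round(0),project(w,cam,T).round(0)[0])
    ims.append(im)
cv2.imwrite('pics/both0.png',np.vstack([cv2.resize(np.hstack(ims[:2]),(800,300)),np.zeros((2,800,3),np.uint8)]))
print(np.round(c2w('scene'),2),np.round(c2w('side'),2),np.round(c2w('wrist'),2))
E
```

```text
pics
{'clock': 0.0, 'qpos': [-1.338, 0.159, 1.598, -0.0, 1.386, -0.21], 'joint_vel': [0.0, 0.0, -0.0, -0.002, -0.0, 0.001], 'joint_efforts': [-0.0, -39.6, -33.143, -0.0, 0.008, 0.0], 'tcp_pos': [246.279, -519.272, 403.702], 'eef_rot': [-0.001, 0.976, 0.22, -0.0], 'contact_force': [0.988, 0.272, 0.549], 'ft_torque': [-0.0, -0.035, -0.011], 'grip_force': 0.0, 'width': 1.0}
scene stop_face 0.92 [596.  26.  24.] [294. 244.]
scene stud_centre 0.73 [391. 193.  21.] [295. 164.]
scene stud_centre 0.66 [ 490. -111.   21.] [215. 242.]
scene stud_face 0.76 [568.  17.  20.] [282. 238.]
scene stud_face 0.68 [356. 208.  16.] [291. 157.]
scene stud_face 0.56 [ 530. -118.   22.] [221. 256.]
scene rail_top 0.85 [ 496. -115.   61.] [213. 233.]
scene rail_top 0.82 [521.   5.  61.] [266. 216.]
scene rail_top 0.58 [388. 193.  57.] [295. 153.]
scene gauge_handle 0.95 [516. 254. 130.] [352. 149.]
scene gauge_handle 0.86 [620. 341. 134.] [412. 157.]
scene gauge_foot 0.65 [620. 354.  -0.] [401. 196.]
scene gauge_foot 0.58 [511. 254.  -3.] [342. 188.]
scene pointer_tip 0.54 [619. 345.  28.] [401. 189.]
scene 
[... 611 characters left out ...]
e 0.66 [521. 251. 128.] [245. 245.]
side gauge_foot 0.58 [620. 359.  -3.] [196. 319.]
[[ 5.8000e-01 -5.9000e-01  5.7000e-01  9.8625e+02]
 [ 8.2000e-01  4.1000e-01 -4.1000e-01 -3.3218e+02]
 [ 1.0000e-02  7.0000e-01  7.2000e-01  7.2521e+02]
 [ 0.0000e+00  0.0000e+00  0.0000e+00  1.0000e+00]] [[-1.0000e+00  5.0000e-02 -8.0000e-02  4.4496e+02]
 [-9.0000e-02 -6.7000e-01  7.3000e-01  7.2347e+02]
 [-1.0000e-02  7.4000e-01  6.8000e-01  7.3195e+02]
 [ 0.0000e+00  0.0000e+00  0.0000e+00  1.0000e+00]] [[ 4.3000e-01  8.7000e-01  2.4000e-01  3.0790e+02]
 [-9.0000e-01  4.1000e-01  1.2000e-01 -4.9071e+02]
 [ 0.0000e+00 -2.7000e-01  9.6000e-01  3.7372e+02]
 [ 0.0000e+00  0.0000e+00  0.0000e+00  1.0000e+00]]
```

View pics/both0.png

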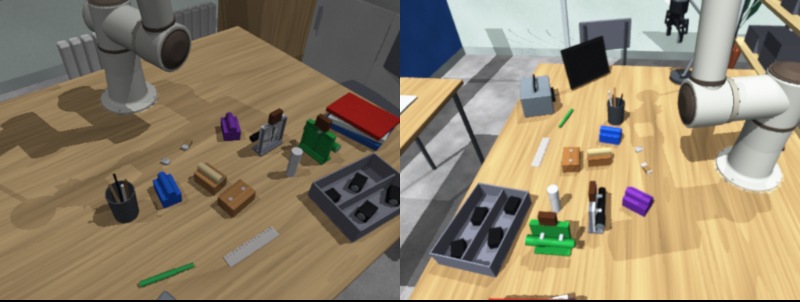

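Run:
```python
import cv2
im=cv2.imread('pics/scene0.png'); cv2.imwrite('pics/crop0.png',cv2.resize(im[120:280,200:440],(792,528),interpolation=cv2.INTER_CUBIC))
```

```text
(no output)
```

View pics/crop0.png

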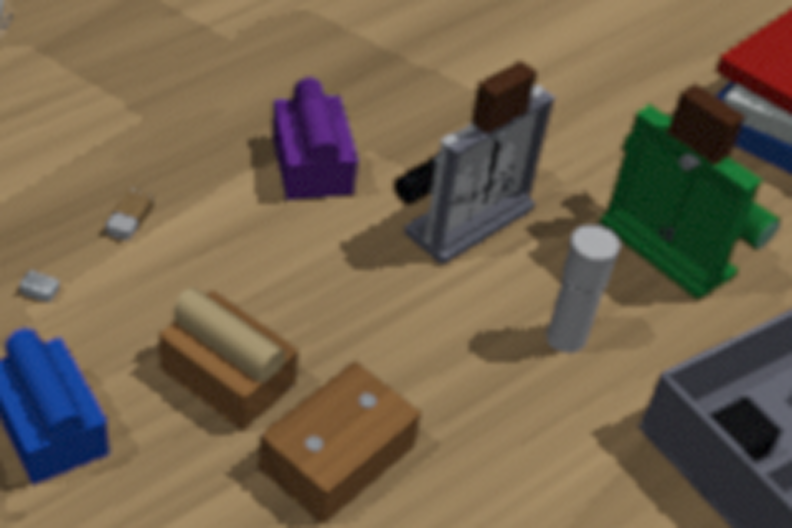

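The stud candidates, as scene-image pixels, are wooden (266,216), blue (213,237) and purple (295,160). The wooden one, next to the plain block at (300,244), matches the description. The gauge candidates are white/grey with a brown handle (352,149) and green (412,157), and I take the white one. The crop confirms both choices, so I'll move above the stud.

```bash
python3 -m creep '{"xyz":[[32,-24,0],[64,-47,0],[96,-71,0],[128,-95,0],[160,-118,0],[192,-142,0],[224,-166,0],[256,-190,0],[288,-213,0],[320,-237,0]],"spin":[2,4,6,8,10,12,14,14,14,14]}' 85
```

```text
clock: 2.18
tcp_pos: [434.4, -166.4, 405.0]
eef_rot: [0.0, 0.995, 0.099, 0.0]
contact_force: [0.5, 0.1, 0.1]
width: 1.0
grip_force: 0.0
```

```bash
cat > go.py <<'E'
import sys; from h import *
# usage: go.py x y z yaw(rad of tool x axis): shift/spin from the measured pose
t=np.array([float(v) for v in sys.argv[1:4]]); T=tcp()
yaw=np.arctan2(T[1,0],T[0,0])
print('pos',T[:3,3].round(1),'yaw',round(yaw,4),'shift',(T[:3,:3].T@(t-T[:3,3])).round(1))
if len(sys.argv)>4: print('spin deg',np.degrees(yaw-float(sys.argv[4])).round(2))
E
python3 go.py 523 6 380 0.2
```

```text
pos [ 434.4 -166.4  405. ] yaw 0.1982 shift [ 120.8 -151.6   25. ]
spin deg -0.1
```

```bash
python3 -m creep '{"xyz":[[20,-25,4],[40,-50,8],[60,-75,12],[80,-100,16],[100,-125,20],[121,-151,25],[121,-151,25]],"spin":[0,0,0,0,0,0,0]}'
cat > look.py <<'E'
import sys; from h import *
cam=sys.argv[1]; T=c2w(cam); im=grab_frame(cam); cv2.imwrite(f'pics/{sys.argv[2]}.png',im); np.save('pics/T.npy',T)
for l in sys.argv[3:]:
    for r in place_of(l,cam)[:3]:
        if r['p']>.2: w=toworld(r['location'],T); print(l,round(r['p'],2),w.round(1),project(w,cam,T).round(0)[0])
E
python3 look.py wrist w1 stop_face stud_face rail_top stud_centre
```

```text
clock: 2.77
tcp_pos: [523.8, 7.8, 378.7]
eef_rot: [-0.001, 0.995, 0.101, -0.0]
contact_force: [-0.1, -0.0, -1.0]
width: 0.999
grip_force: 0.0
stop_face 0.81 [589.7  26.   19.1] [253.  99.]
stud_face 0.78 [ 532.7 -123.6   22.6] [387. 187.]
stud_face 0.65 [356.2 209.5  20.4] [ 53. 277.]
stud_face 0.58 [561.   15.2  21.2] [258. 131.]
rail_top 0.9 [387.4 192.4  57.2] [ 49. 272.]
rail_top 0.88 [528.7   9.6  56.2] [257. 172.]
rail_top 0.85 [ 489.  -116.7   59.7] [380. 239.]
stud_centre 0.81 [387.4 188.6  22.4] [ 72. 257.]
stud_centre 0.65 [ 494.  -114.5   17.8] [366. 219.]
stud_centre 0.63 [525.4   9.7  19.1] [257. 167.]
```

View pics/w1.png

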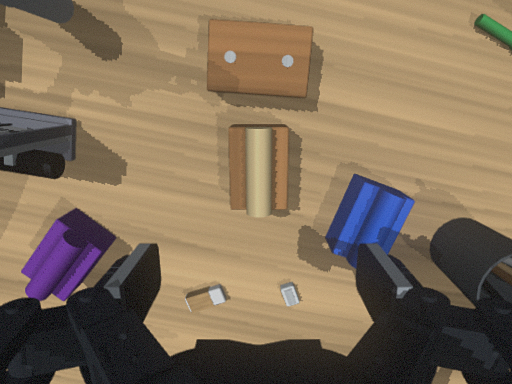

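Run:
```python
from h import *
T=np.load('pics/T.npy'); P=lambda u,v,z=40: onplane(np.array([u,v],float),z,'wrist',T)[:2]
def yaw(a,b): d=b-a; return np.degrees(np.arctan2(d[1],d[0]))
A,B,C,D=P(210,20),P(313,27),P(207,89),P(307,97)
print('stop',A,B,C,D,'yaw',yaw(B,A)-90,yaw(D,C)-90,np.linalg.norm(A-B))
a,b,c,d=P(230,126),P(288,126),P(230,210),P(289,208)
print('stud',a,b,c,d,'yaw',yaw(c,a),yaw(d,b),yaw(b,a)-90,np.linalg.norm(a-b),np.linalg.norm(a-c),'centre',(a+b+c+d)/4)
for l in ['stud_centre']:
  for r in cut_out(l,'wrist'):
    ys,xs=np.nonzero(r['mask']); print(r['p'],xs.mean(),ys.mean(),xs.min(),xs.max(),ys.min(),ys.max())
im=cv2.imread('pics/w1.png')[10:225,190:330]; cv2.imwrite('pics/w1c.png',cv2.resize(im,None,fx=2.7,fy=2.7,interpolation=cv2.INTER_CUBIC))
```

```text
stop [646.26267266  74.80634918] [658.44542132 -12.2297989 ] [589.71992338  67.80195664] [600.84341596 -20.78829137] yaw 7.968117613365649 7.156670511410439 87.88464278578937
stud [561.8063659   41.87610493] [572.42898904  -9.86589094] [482.4453333   27.40238661] [496.02149239 -28.42355073] yaw 10.335900547028205 13.651519146855902 11.601611609166326 52.82115351442823 80.67008130436263 centre [528.17554515   7.74726247]
0.85 367.1035348253503 217.73122777661578 325 414 174 267
0.84 258.08344653599846 167.68756064428487 228 288 124 217
0.57 65.86682242990655 255.6201323987539 21 115 208 300
```

View pics/w1c.png

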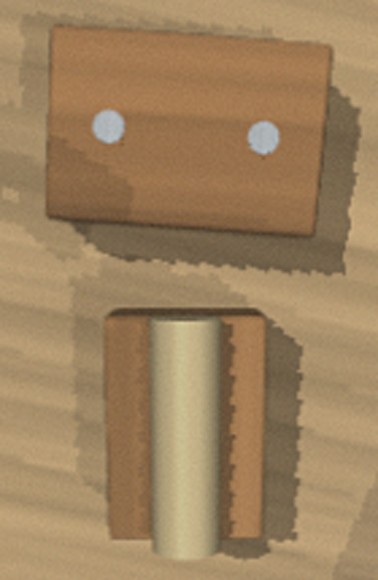

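The wooden stud is straight below at pixel (257,167), between the open fingers. The stop face edge runs from (207,89) to (307,97), turned about 4° from the stud. I'll grip the block by its sides.

```bash
python3 -m creep '{"xyz":[[3,0,40],[3,0,80],[3,0,120],[3,0,150],[3,0,175],[3,0,196],[3,0,196],[3,0,196]],"spin":[0,0,0,0,0,0,0,0]}' 85 && python3 -m creep '{"xyz":[[0,0,0],[0,0,0],[0,0,0],[0,0,0],[0,0,0],[0,0,0]],"spin":[0,0,0,0,0,0]}' 40 25; python3 go.py 555.6 12 183 0.131
```

```text
clock: 3.73
tcp_pos: [525.2, 3.5, 183.3]
eef_rot: [-0.0, 0.995, 0.098, -0.001]
contact_force: [-0.6, 0.5, 1.0]
width: 1.002
grip_force: 0.0
clock: 4.23
tcp_pos: [526.8, 4.1, 185.9]
eef_rot: [0.0, 0.995, 0.099, 0.002]
contact_force: [-0.4, 1.1, 6.5]
width: 0.653
grip_force: 27.9
pos [526.8   4.1 185.9] yaw 0.1982 shift [29.7 -2.1  3. ]
spin deg 3.85
```

```bash
python3 -m creep '{"xyz":[[3,0,0],[6,0,0],[9,0.5,0],[12,1,0],[15,1,0],[18,1,0],[20,1.5,0],[22,1.5,0],[24,1.5,0],[24,1.5,0]],"spin":[0.5,1,1.5,2,2.5,3,3.5,3.8,3.8,3.8]}'; python3 -m creep '{"xyz":[[0.5,0,0],[1,0,0],[1.5,0,0],[2,0,0],[2.5,0,0],[3,0,0],[3,0,0]],"spin":[0,0,0,0,0,0,0]}'
```

```text
clock: 5.07
tcp_pos: [550.1, 7.2, 185.9]
eef_rot: [0.001, 0.998, 0.066, 0.0]
contact_force: [-5.7, -0.5, 11.3]
width: 0.652
grip_force: 28.4
clock: 5.65
tcp_pos: [552.8, 7.5, 185.9]
eef_rot: [0.001, 0.998, 0.066, -0.0]
contact_force: [-8.6, -1.6, 13.1]
width: 0.651
grip_force: 28.5
```

```bash
python3 -m creep '{"xyz":[[0.5,0,0],[1,0,0],[1.5,0,0],[2,0,0],[2.5,0,0],[3,0,0],[3,0,0]],"spin":[0,0,0,0,0,0,0]}';python3 -m creep '{"xyz":[[0.5,0,0],[1,0,0],[1.5,0,0],[2,0,0],[2.5,0,0],[3,0,0],[3,0,0]],"spin":[0,0,0,0,0,0,0]}'; python3 look.py scene s2 stud_face stop_face rail_top;python3 look.py side d2 stud_face stop_face rail_top
```

```text
clock: 6.23
tcp_pos: [555.5, 7.9, 185.9]
eef_rot: [0.001, 0.998, 0.066, -0.001]
contact_force: [-10.9, -2.0, 15.0]
width: 0.649
grip_force: 28.7
clock: 6.82
tcp_pos: [556.8, 8.0, 185.7]
eef_rot: [0.001, 0.998, 0.067, -0.004]
contact_force: [-20.5, -4.9, 24.3]
width: 0.649
grip_force: 30.0
stud_face 0.8 [ 532.1 -119.4   23.5] [221. 256.]
stud_face 0.56 [597.8  13.   20. ] [289. 248.]
stud_face 0.45 [354.9 210.5  19.9] [292. 155.]
stop_face 0.97 [595.6  29.2  23.3] [295. 243.]
rail_top 0.95 [553.3   5.1  64.5] [275. 224.]
rail_top 0.93 [ 494.2 -114.6   59.4] [213. 233.]
rail_top 0.64 [592.5  24.4  22.5] [292. 244.]
stud_face 0.76 [598.4  12.1  17.2] [229. 201.]
stud_face 0.74 [354.3 213.2  18.3] [319. 266.]
stud_face 0.58 [ 529.1 -117.9   19. ] [258. 172.]
stop_face 0.84 [595.1  24.8  22.3] [229. 203.]
rail_top 0.98 [553.7   8.2  61.7] [244. 189.]
rail_top 0.72 [ 493.1 -112.4   61.3] [269. 163.]
rail_top 0.63 [391.  192.8  61.1] [304. 247.]
```

```bash
python3 -m creep '{"xyz":[[0.5,0,0],[1,0,0],[1.5,0,0],[2,0,0],[2,0,0]],"spin":[0,0,0,0,0]}';python3 -m creep '{"xyz":[[0,0,0],[0,0,0],[0,0,0],[0,0,0],[-1,0,-10],[-1,0,-30],[-1,0,-70],[-1,0,-110],[-1,0,-150],[-1,0,-190]],"spin":[0,0,0,0,0,0,0,0,0,0]}' 85;  python3 look.py wrist w3 stud_face stop_face rail_top
python3 - <<'E'
import cv2
im=cv2.imread('pics/w3.png'); cv2.imwrite('pics/w3c.png',cv2.resize(im[:230,180:380],None,fx=2.6,fy=2.6,interpolation=cv2.INTER_CUBIC))
E
```

```text
clock: 7.63
tcp_pos: [557.9, 8.1, 185.5]
eef_rot: [0.001, 0.998, 0.067, -0.006]
contact_force: [-26.1, -5.4, 28.6]
width: 0.65
grip_force: 30.7
clock: 8.47
tcp_pos: [559.1, 9.0, 376.4]
eef_rot: [0.0, 0.998, 0.066, 0.0]
contact_force: [0.7, -1.0, -0.8]
width: 0.992
grip_force: 0.0
stud_face 0.81 [592.6  12.8  18.9] [258. 135.]
stud_face 0.77 [356.1 210.8  21.4] [ 62. 318.]
stud_face 0.73 [ 536.6 -122.2   20.8] [380. 207.]
stop_face 0.57 [592.7  24.6  19.1] [246. 134.]
stop_face 0.35 [554.4   3.9  18.5] [262. 175.]
rail_top 0.96 [555.6   6.   57.2] [260. 182.]
rail_top 0.89 [388.8 189.4  56.1] [ 63. 315.]
rail_top 0.59 [ 490.4 -119.5   61. ] [381. 266.]
```

View pics/w3c.png

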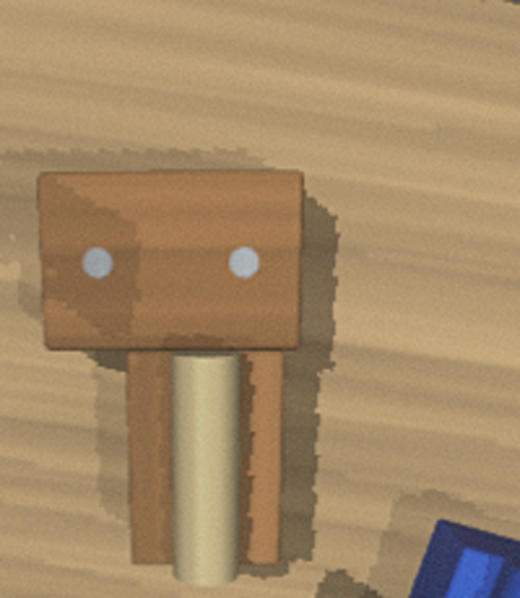

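The blocks are flush and square, with the seam at about pixel (260,135) in the wrist view. Next I'll go above the gauge.

```bash
python3 -m creep '{"xyz":[[-1,-25,-20],[-2,-50,-24],[-3,-75,-24],[-4,-100,-24],[-5,-125,-24],[-6,-150,-24],[-7,-175,-24],[-8,-200,-24],[-9,-225,-24],[-9,-246,-24]],"spin":[-7,-14,-21,-28,-35,-42,-49,-56,-63,-70]}'; python3 -m creep '{"xyz":[[0,0,0],[0,0,0],[0,0,0],[0,0,0]],"spin":[-7,-14,-18,-18]}'; python3 look.py wrist w4 gauge_handle gauge_foot pointer_tip mark_tip; python3 go.py 518 252 400 1.67
```

```text
clock: 9.5
tcp_pos: [517.0, 252.9, 395.4]
eef_rot: [-0.001, 0.777, 0.629, -0.002]
contact_force: [0.5, 0.5, -0.2]
width: 0.994
grip_force: 0.0
clock: 9.83
tcp_pos: [517.6, 251.6, 395.5]
eef_rot: [-0.001, 0.671, 0.741, -0.002]
contact_force: [-0.7, -0.1, -1.0]
width: 0.996
grip_force: 0.0
gauge_handle 0.62 [619.6 343.9 131.9] [424.  78.]
gauge_handle 0.6 [518.8 252.6 130. ] [261. 193.]
gauge_foot 0.93 [511.8 254.3   3.2] [254. 159.]
gauge_foot 0.65 [619.1 354.9   2.5] [367.  74.]
pos [518.1 251.3 397.1] yaw 1.6665 shift [ 0.7  0.  -2.9]
spin deg -0.2
```

View pics/w4.png

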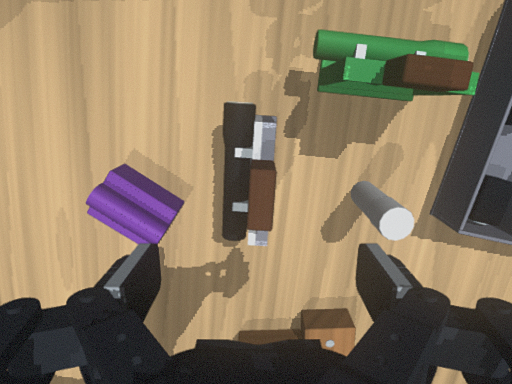

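Run:
```python
from h import *
T=np.load('pics/T.npy'); P=lambda u,v,z: onplane(np.array([u,v],float),z,'wrist',T)[:2]
im=cv2.imread('pics/w4.png')
hsv=cv2.cvtColor(im,cv2.COLOR_BGR2HSV); m=((hsv[...,0]<15)&(hsv[...,1]>90)&(hsv[...,2]<130)&(hsv[...,2]>40)).astype(np.uint8)
m[:140]=0;m[245:]=0;m[:,:240]=0;m[:,285:]=0
c=max(cv2.findContours(m,0,1)[0],key=cv2.contourArea); r=cv2.minAreaRect(c); bp=cv2.boxPoints(r); print(r,bp)
W=np.array([P(*p,150) for p in bp]); print(W,W.mean(0))
e=[W[(i+1)%4]-W[i] for i in range(4)]; L=max(e,key=np.linalg.norm); L=L*np.sign(L[1]); print('yaw gauge',np.arctan2(L[1],L[0])-np.pi/2,[np.linalg.norm(x) for x in e])
r=cut_out('gauge_handle','wrist')
for k in r[:2]:
  c=max(cv2.findContours(k['mask'].astype(np.uint8),0,1)[0],key=cv2.contourArea); print(k['p'],cv2.minAreaRect(c))
# torch line at z~89 top
a,b=P(239,104,89-0),P(234,238,89); print('torch yaw',np.arctan2((a-b)[1],(a-b)[0])-np.pi/2,np.linalg.norm(a-b))
```

```text
((260.5735778808594, 197.9695281982422), (26.361408233642578, 62.83989715576172), 4.085616588592529) [[245.18779 228.37054]
 [249.66496 165.69034]
 [275.95935 167.56851]
 [271.48218 230.24872]]
[[509.76136104 231.7210331 ]
 [508.80447407 275.81328254]
 [526.06151693 276.27757601]
 [527.9680474  232.15053592]] [518.14884986 253.99060689]
yaw gauge 0.0431786378938519 [np.float64(44.102631362529586), np.float64(17.263287537987562), np.float64(44.16820718477374), np.float64(18.211751725106875)]
0.9 ((395.218017578125, 67.49913024902344), (167.55169677734375, 65.13157653808594), 5.370995044708252)
0.56 ((248.5, 173.0), (144.0, 53.0), 90.0)
torch yaw 0.045070602160479645 116.29924057466987
```

```bash
python3 -m creep '{"xyz":[[1,0,30],[2,0,60],[2,0,85],[2,0,100],[2,0,107],[2,0,107],[2,0,107]],"spin":[1.5,3,3,3,3,3,3]}' 85 && python3 -m creep '{"xyz":[[0,0,0],[0,0,0],[0,0,0],[0,0,0],[0,0,0],[0,0,0],[0,0,0],[0,0,0]],"spin":[0,0,0,0,0,0,0,0]}' 5 30; python3 go.py 518 253.5 289 1.615
```

```text
clock: 10.72
tcp_pos: [518.3, 253.5, 291.4]
eef_rot: [0.0, 0.691, 0.723, 0.0]
contact_force: [0.5, -0.4, 0.0]
width: 0.996
grip_force: 0.0
clock: 11.38
tcp_pos: [518.2, 253.5, 291.1]
eef_rot: [0.0, 0.691, 0.723, 0.0]
contact_force: [0.8, -0.3, 1.1]
width: 0.204
grip_force: 31.9
pos [518.2 253.5 291.1] yaw 1.6156 shift [ 0.  -0.2  2.1]
spin deg 0.04
```

```bash
python3 -m creep '{"xyz":[[0,0,-10],[0,0,-30],[0,0,-55],[0,0,-80],[0,0,-100],[0,0,-110],[0,0,-110]],"spin":[0,0,0,0,0,0,0]}'; python3 go.py 558 7.4 401 1.702
```

```text
clock: 11.97
tcp_pos: [518.3, 253.6, 403.3]
eef_rot: [0.001, 0.691, 0.723, 0.002]
contact_force: [0.9, 0.2, -4.1]
width: 0.202
grip_force: 31.2
pos [518.3 253.6 403.3] yaw 1.6157 shift [-247.7   28.6    2.2]
spin deg -4.94
```

```bash
python3 -m creep '{"xyz":[[-15,2,0],[-40,5,0],[-70,8,0],[-100,12,0],[-135,16,0],[-170,20,0],[-200,23,0],[-228,26,0],[-242,28,0],[-248,29,0]],"spin":[0,-1,-2,-3,-4,-5,-5,-5,-5,-5]}'; python3 -m creep '{"xyz":[[0,0,8],[0,0,16],[0,0,24],[0,0,30],[0,0,30]],"spin":[0,0,0,0,0]}';python3 look.py scene s5 gauge_handle gauge_foot rail_top stop_face pointer_tip mark_tip; python3 look.py side d5 gauge_handle gauge_foot rail_top; python3 go.py 558 7.4 351 1.702
python3 - <<'E'
import cv2,numpy as np
a=cv2.imread('pics/s5.png')[130:280,190:390];b=cv2.imread('pics/d5.png')[110:260,160:360]
cv2.imwrite('pics/sd5.png',cv2.resize(np.hstack([a,b]),(800,300),interpolation=cv2.INTER_CUBIC))
E
```

```text
clock: 12.8
tcp_pos: [557.8, 5.0, 398.7]
eef_rot: [-0.001, 0.66, 0.751, -0.001]
contact_force: [-0.0, 0.5, -4.1]
width: 0.206
grip_force: 31.1
clock: 13.22
tcp_pos: [557.2, 8.2, 368.1]
eef_rot: [-0.002, 0.658, 0.753, -0.001]
contact_force: [0.2, 0.8, -4.7]
width: 0.204
grip_force: 31.1
gauge_handle 0.9 [554.8   6.6 205.6] [278. 176.]
gauge_handle 0.81 [618.5 344.8 131.5] [412. 157.]
gauge_foot 0.79 [545.7   9.1  76.5] [274. 217.]
gauge_foot 0.73 [619.2 352.2   0.9] [401. 196.]
gauge_foot 0.38 [554.    8.7  61.8] [276. 224.]
rail_top 0.59 [553.5   8.1  62.6] [276. 224.]
rail_top 0.58 [387.9 192.6  57.3] [295. 153.]
stop_face 0.58 [592.6  26.   23.9] [293. 243.]
pointer_tip 0.62 [559.5   2.9 100.5] [276. 215.]
pointer_tip 0.38 [617.5 344.5  28.9] [401. 189.]
gauge_handle 0.69 [615.3 343.1 130.1] [191. 278.]
gauge_handle 0.59 [560.    3.8 209.6] [240. 144.]
gauge_foot 0.83 [548.7   4.   84.1] [246. 182.]
gauge_foot 0.69 [617.9 356.4  -1.9] [197. 318.]
rail_top 0.94 [390.6 192.5  59.9] [304. 247.]
rail_top 0.91 [ 492.  -115.5   60.4] [270. 162.]
rail_top 0.71 [554.3   7.8  58.3] [244. 190.]
pos [558.1   7.  370.9] yaw 1.7029 shift [ 0.5 -0.  19.9]
spin deg 0.05
```

View pics/sd5.png

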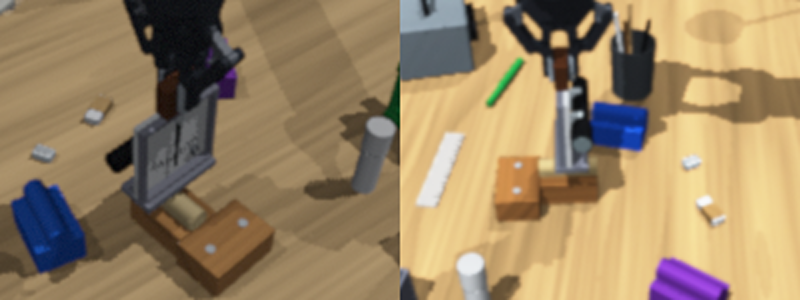

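```bash
python3 -m creep '{"xyz":[[0,0,5],[0,0,10],[0,0,13],[0,0,16],[0,0,16]],"spin":[0,0,0,0,0]}'; python3 -m creep '{"xyz":[[0,0,1],[0,0,2],[0,0,3],[0,0,3]],"spin":[0,0,0,0]}';python3 -m creep '{"xyz":[[0,0,0.5],[0,0,1],[0,0,1.5],[0,0,1.5]],"spin":[0,0,0,0]}'
```

```text
clock: 14.18
tcp_pos: [557.7, 7.0, 353.5]
eef_rot: [-0.001, 0.659, 0.752, -0.0]
contact_force: [0.4, -0.5, -3.8]
width: 0.206
grip_force: 31.1
clock: 14.52
tcp_pos: [558.0, 7.0, 351.6]
eef_rot: [-0.0, 0.659, 0.752, -0.0]
contact_force: [0.1, -0.4, -4.5]
width: 0.208
grip_force: 31.1
clock: 14.85
tcp_pos: [558.2, 6.9, 351.0]
eef_rot: [0.0, 0.659, 0.752, 0.0]
contact_force: [-1.4, 1.0, 1.5]
width: 0.201
grip_force: 31.9
```

The foot has touched the rail. I'll rectify the scene view onto the dial plane to read the clip.

```bash
cat > dial.py <<'E'
import sys; from h import *
# rectify the dial in the scene view; args: name, tilt (rad, +y lowered), rail x-y contact assumed
name=sys.argv[1]; th=float(sys.argv[2]); S=6
T=c2w('scene'); W=tcp(); im=grab_frame('scene'); cv2.imwrite(f'pics/{name}_raw.png',im)
yaw=np.arctan2(W[1,0],W[0,0])-np.pi/2
G=R.from_euler('z',yaw)*R.from_euler('x',-th)
h=np.array([W[0,3],W[1,3],W[2,3]-160.])   # handle centre = grip point
def g2w(p): return h+G.apply(p)
ys=np.arange(-60,60,1/S); zs=np.arange(10,-135,-1/S)   # gauge axes rel. handle
Y,Z=np.meshgrid(ys,zs); P=g2w(np.c_[np.full(Y.size,7.),Y.ravel(),Z.ravel()])
uv=project(P,'scene',T).astype(np.float32).reshape(*Y.shape,2)
o=cv2.remap(im,uv[...,0],uv[...,1],cv2.INTER_CUBIC)
o=cv2.resize(o,(720,870)); o=o[240:840]  # 6 px/mm; pivot nominal (360,18), 
cv2.imwrite(f'pics/{name}.png',o)
E
python3 dial.py dial1 0; for l in pointer_tip mark_tip; do python3 look.py scene s6 $l; done
```

```text
pointer_tip 0.54 [617.8 343.4  26.2] [400. 190.]
pointer_tip 0.48 [558.8   5.3  88.2] [277. 218.]
```

View pics/dial1.png

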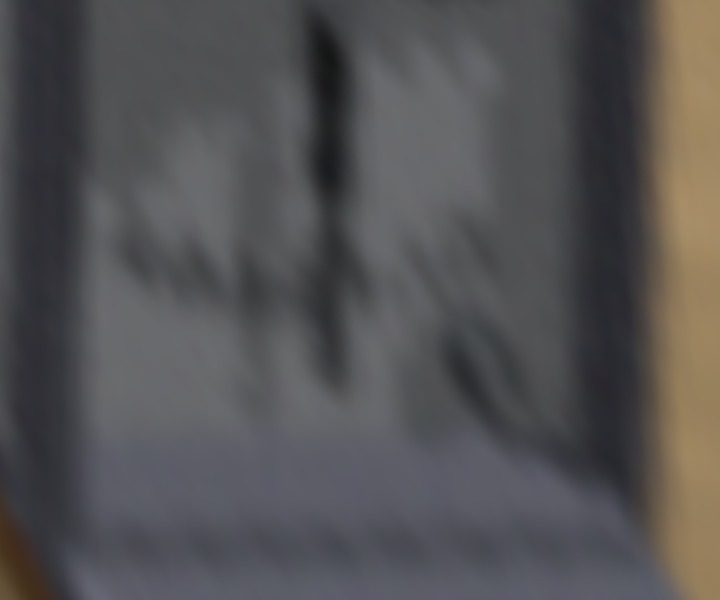

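```bash
python3 -m creep '{"xyz":[[0,0,0.5],[3,0,0.5],[6,0,0.7],[9,0,0.9],[12,0,1],[15,0,1.3],[18,0,1.7],[21,0,2],[24,0,2.5],[27,0,3]],"spin":[0,0,0,0,0,0,0,0,0,0]}' 5 20; python3 -m creep '{"xyz":[[0,0,0],[0,0,0],[0,0,0]],"spin":[0,0,0]}'; python3 look.py scene s7 gauge_handle gauge_foot rail_top stud_face; python3 look.py side d7 gauge_handle gauge_foot rail_top stud_face
python3 - <<'E'
import cv2,numpy as np
a=cv2.imread('pics/s7.png')[150:270,200:360];b=cv2.imread('pics/d7.png')[120:240,170:330]
cv2.imwrite('pics/sd7.png',cv2.resize(np.hstack([a,b]),(800,300),interpolation=cv2.INTER_CUBIC))
E
```

```text
clock: 15.93
tcp_pos: [554.9, 33.3, 348.5]
eef_rot: [0.002, 0.659, 0.752, -0.0]
contact_force: [-2.0, -1.9, 5.5]
width: 0.206
grip_force: 33.3
clock: 16.18
tcp_pos: [554.8, 33.5, 348.4]
eef_rot: [0.001, 0.659, 0.752, 0.0]
contact_force: [-1.6, -0.4, 6.4]
width: 0.207
grip_force: 33.3
gauge_handle 0.69 [618.8 344.4 130.9] [412. 158.]
gauge_handle 0.55 [553.9  27.8 188.8] [286. 178.]
gauge_foot 0.96 [550.7   5.7  59.6] [274. 224.]
gauge_foot 0.86 [619.7 351.5  -2.1] [400. 197.]
rail_top 0.76 [553.8   5.2  62.5] [275. 225.]
rail_top 0.73 [ 492.6 -115.    63.4] [212. 231.]
stud_face 0.93 [599.5   9.2  22.2] [288. 249.]
stud_face 0.62 [ 533.5 -121.6   22.3] [220. 257.]
gauge_handle 0.85 [613.3 345.1 133.4] [192. 278.]
gauge_handle 0.63 [557.1  29.6 188. ] [240. 157.]
gauge_foot 0.87 [620.4 357.4  -1.5] [196. 318.]
gauge_foot 0.6 [548.3   6.6  64.7] [246. 188.]
rail_top 0.96 [ 489.8 -113.5   61.7] [270. 162.]
rail_top 0.92 [393.4 195.8  57.3] [303. 249.]
rail_top 0.69 [553.3   6.8  58. ] [245. 190.]
stud_face 0.82 [ 531.2 -117.7   17.8] [257. 172.]
stud_face 0.63 [595.9  12.5  19.2] [230. 200.]
```

View pics/sd7.png

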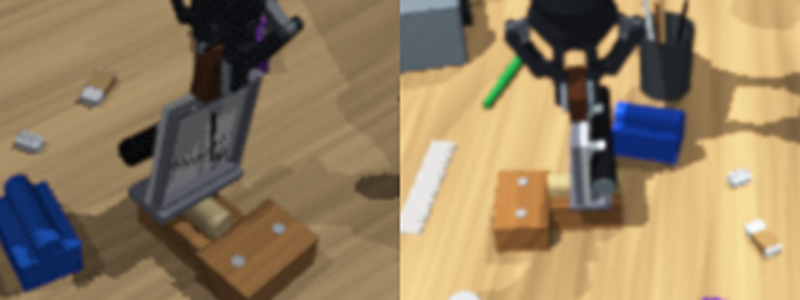

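```bash
python3 -m creep '{"xyz":[[3,0,0.6],[6,0,1.2],[9,0,1.9],[12,0,2.7],[15,0,3.5],[18,0,4.4],[21,0,5.4],[23,0,6.1],[23,0,6.1],[23,0,6.1]],"spin":[0,0,0,0,0,0,0,0,0,0]}'; python3 -m creep '{"xyz":[[0,0,0],[0,0,0],[0,0,0],[0,0,0],[0,0,0],[0,0,0],[0,0,0],[0,0,0],[0,0,0],[0,0,0]],"spin":[0,0,0,0,0,0,0,0,0,0]}'; python3 look.py scene s8 gauge_handle gauge_foot rail_top stud_face pointer_tip mark_tip; python3 dial.py dial2 0.38
```

```text
clock: 17.52
tcp_pos: [551.8, 56.5, 342.1]
eef_rot: [0.001, 0.659, 0.752, 0.0]
contact_force: [-1.8, -0.3, 5.5]
width: 0.209
grip_force: 34.5
clock: 18.35
tcp_pos: [551.8, 56.4, 342.1]
eef_rot: [0.001, 0.659, 0.752, 0.0]
contact_force: [-1.6, 0.1, 5.0]
width: 0.206
grip_force: 34.5
gauge_handle 0.62 [620.3 342.7 130.3] [412. 158.]
gauge_handle 0.56 [553.8  51.6 185.3] [295. 174.]
gauge_foot 0.86 [620.4 354.3  -0.9] [401. 196.]
gauge_foot 0.55 [550.8   6.9  56.1] [275. 225.]
rail_top 0.97 [ 491.6 -117.9   60.6] [210. 232.]
rail_top 0.71 [552.5   5.9  66. ] [275. 223.]
rail_top 0.59 [387.5 193.3  54.2] [295. 154.]
stud_face 0.89 [597.   14.2  20.3] [289. 248.]
stud_face 0.83 [ 529.6 -122.9   24. ] [219. 256.]
stud_face 0.37 [352.6 209.3  18. ] [291. 155.]
pointer_tip 0.58 [619.4 342.8  30.7] [401. 189.]
pointer_tip 0.43 [557.3  40.6  81.6] [289. 213.]
```

View pics/dial2.png

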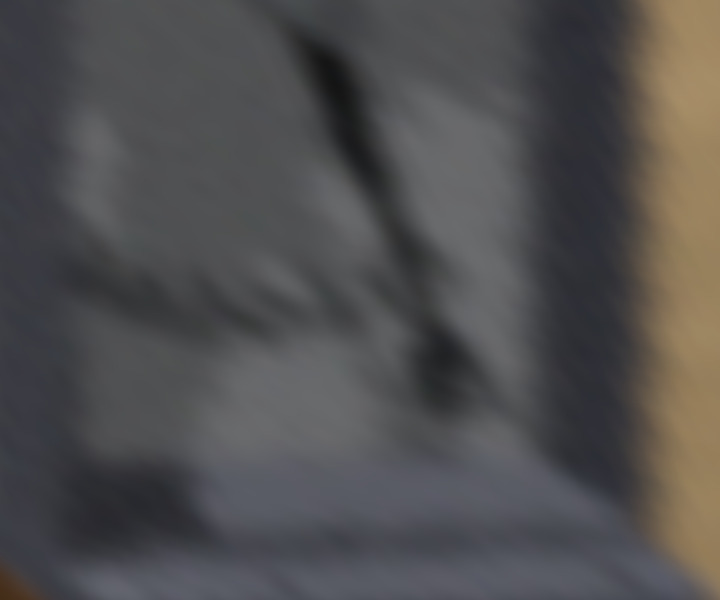

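The view budget is used up, so I'll compare needle and clip angles numerically. In dial2 the needle runs (305,35)→(428,310) and the clip blob is near (450,370), so they look close to aligned.

```bash
cat > pol.py <<'E'
from h import *
import sys
def run(name,tcpp,th,px,off):
    T=c2w('scene'); im=cv2.imread(f'pics/{name}_raw.png').astype(np.float32).mean(2)
    G=R.from_euler('z',.131)*R.from_euler('x',-th); g=np.array(tcpp)-[0,0,155.]
    out=[]
    A=np.radians(np.arange(-20,46,1.))
    for r in [20,30,40,48,56,62,66,69,72,75,78]:
        P=np.c_[np.full(A.size,px),r*np.sin(A)+off[0],-38+off[1]-r*np.cos(A)]
        uv=project(g+G.apply(P),'scene',T).astype(np.float32)
        v=cv2.remap(im,uv[:,:1],uv[:,1:],cv2.INTER_LINEAR).ravel()
        print(r,' '.join(f'{int(x):3d}' for x in v[::2]))
for px,off in [(2.,(0,0)),]:
    print('deg   ',' '.join(f'{a:3d}' for a in range(-20,46,2)))
    run('dial1',(558.1,6.95,351),0.,px,off); print(); run('dial2',(551.8,56.4,342.1),.385,px,off)
E
python3 pol.py
```

```text
deg    -20 -18 -16 -14 -12 -10  -8  -6  -4  -2   0   2   4   6   8  10  12  14  16  18  20  22  24  26  28  30  32  34  36  38  40  42  44
20  88  85  81  77  72  65  55  45  36  31  32  33  35  39  49  58  67  75  82  88  95 100 101 101 102  99  96  93  91  91  91  92  94
30  86  87  89  91  92  83  72  62  49  37  36  41  46  59  74  88  93 100 104 105 106 106 106 106 106 106 105 105 105 105 105 106 105
40  85  83  83  86  90  94  97  92  85  69  54  61  69  80  92  97 103 103 105 106 106 105 105 105 104 104 105 105 104 101  97  92  87
48  93  84  82  83  85  87  84  83  76  67  53  54  61  78  93 103 102  99  93  92  97  97  92  89  83  86  90  92  88  84  82  80  81
56  77  82  76  65  67  72  78  74  64  56  53  67  80  80  87  95  93  94  94  84  85  86  85  84  77  77  80  81  81  81  80  77  72
62  98  97  95  89  82  84  93  94  87  71  58  69  89 102 100  99  96  90  85  81  76  77  81  87  84  81  82  82  79  77  68  61  53
66 105 106 104 100  90  89  96 102  98  80  65  71  90 103 101  94  91  84  75  63  69  73  70  80  84  83  81  79  74  63  55  48  46
69 106 105 106 1
[... 1309 characters left out ...]
1 100  94  85  70  60  56
66  81  81  81  84  90  97 100 103 104 104 104 104 104 102  97  88  84  82  73  55  41  42  49  78  99 101  96  91  79  70  60  51  51
69  80  80  81  84  89  95 102 103 104 104 104 105 105 103 102  93  83  76  68  50  45  45  49  70  96  99  91  80  68  60  54  50  49
72  80  81  83  88  94  99 102 104 104 104 104 104 105 104 100  95  89  78  67  54  48  54  60  68  93  96  85  71  60  53  51  50  50
75  81  81  83  88  94 101 105 105 104 103 102 104 104 102 100  94  86  80  77  65  59  62  69  73  88  87  77  64  54  49  49  49  53
78  81  81  83  86  94  98 101 102 101 100  99 100 100 100  96  93  86  80  79  79  78  78  81  76  84  78  68  59  51  49  50  50  56
```

Needle at 21.5°, clip centre at 22°, so they agree within about 1 mm. The rail contact is about 8 N, everything is still and the stud is flush, so I'm handing in.

```bash
python3 -c "
from rig import bot
o=bot.get_obs();print(o['clock'],o['contact_force'],o['grip_force'],o['tcp_pos']);print(bot.finish_job())"
```

```text
18.75 [-1.87991806 -0.02953825  6.31439744] 34.5272022485733 [551.85258473  56.42030576 342.12294762]
the job is handed in; nothing more can be done
None
```

I handed the job in at 18.75 s, but it returned no verdict: the railed block is against the fixed block, and the gripper holds the gauge with its foot rocked on the rail and the pointer about 1 mm from the clip's line by my last image measurement.

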